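# Freeze three balance readings, heaviest first

## Task

Three balances each carry one brass weight. Freeze their readings in order of weight size: with a fingertip lightly push down the long bar-shaped hold key of the balance with the largest weight, then that of the middle-sized, then that of the smallest, each until it is well down and stays down (do not ram it against its stop). Do not press any of the small round zero keys, and leave the weights and everything else where they stand.

Things in the scene. Friction and masses are not known exactly. Their poses are not given: they have to be found in the camera images.
- balance_a: the bench balance that carries the largest weight; three alike stand side by side in any order, fixed: case 140 mm (x) by 120 mm (y), flat deck 30 mm above the desk. Origin: centre of its underside; x points from its keys (robot's side) to its pan, z up. Keys at x = -54 mm: long bar key (hold) at y = -14 mm, small round key (zero) at y = +40 mm; display between keys and pan
- hold_a_top (a point): centre of the top face of the long bar-shaped hold key of balance_a (cap 18 mm in x by 44 mm in y), 46 mm above the desk when up; it goes down with the key
- hold_a (a joint): travel of that hold key, m: 0 = up (at the start), 0.012 = against its stop, cap then still 4 mm proud of the deck. It latches: no spring, about 3 N moves it down, and it stays where it is left. The stop is hard: pushing on it with over 25 N is too rough
- zero_a_top (a point): centre of the top of the small round zero key of balance_a (16 mm across, 4 mm proud of the deck)
- zero_a (a joint): travel of that round zero key, m: 0 = up, 0.003 = fully down; light spring, so it comes back
- weight_a: the largest brass calibration weight with a knob on top, 32 mm across and 46 mm high, loose, standing on the pan of balance_a. Origin: centre of its underside, z up
- balance_b: the bench balance that carries the middle-sized weight; three alike stand side by side in any order, fixed: case 140 mm (x) by 120 mm (y), flat deck 30 mm above the desk. Origin: centre of its underside; x points from its keys (robot's side) to its pan, z up. Keys at x = -54 mm: long bar key (hold) at y = -14 mm, small round key (zero) at y = +40 mm; display between keys and pan
- hold_b_top (a point): centre of the top face of the long bar-shaped hold key of balance_b (cap 18 mm in x by 44 mm in y), 46 mm above the desk when up; it goes down with the key
- hold_b (a joint): travel of that hold key, m: 0 = up (at the start), 0.012 = against its stop, cap then still 4 mm proud of the deck. It latches: no spring, about 3 N moves it down, and it stays where it is left. The stop is hard: pushing on it with over 25 N is too rough
- zero_b_top (a point): centre of the top of the small round zero key of balance_b (16 mm across, 4 mm proud of the deck)
- zero_b (a joint): travel of that round zero key, m: 0 = up, 0.003 = fully down; light spring, so it comes back
- weight_b: the middle-sized brass calibration weight with a knob on top, 26 mm across and 36 mm high, loose, standing on the pan of balance_b. Origin: centre of its underside, z up
- balance_c: the bench balance that carries the smallest weight; three alike stand side by side in any order, fixed: case 140 mm (x) by 120 mm (y), flat deck 30 mm above the desk. Origin: centre of its underside; x points from its keys (robot's side) to its pan, z up. Keys at x = -54 mm: long bar key (hold) at y = -14 mm, small round key (zero) at y = +40 mm; display between keys and pan
- hold_c_top (a point): centre of the top face of the long bar-shaped hold key of balance_c (cap 18 mm in x by 44 mm in y), 46 mm above the desk when up; it goes down with the key
- hold_c (a joint): travel of that hold key, m: 0 = up (at the start), 0.012 = against its stop, cap then still 4 mm proud of the deck. It latches: no spring, about 3 N moves it down, and it stays where it is left. The stop is hard: pushing on it with over 25 N is too rough
- zero_c_top (a point): centre of the top of the small round zero key of balance_c (16 mm across, 4 mm proud of the deck)
- zero_c (a joint): travel of that round zero key, m: 0 = up, 0.003 = fully down; light spring, so it comes back
- weight_c: the smallest brass calibration weight with a knob on top, 20 mm across and 30 mm high, loose, standing on the pan of balance_c. Origin: centre of its underside, z up
- petri_dish: bystander: clear covered dish, 65 mm across, 14 mm high, loose, left of the balances. Origin: centre of its underside
- tape_roll: bystander: roll of tape lying flat, 72 mm across, 18 mm high, loose, left of the balances. Origin: centre of its underside
- white_jar: bystander: white screw-cap jar, 66 mm across, 80 mm high, loose, right of the balances. Origin: centre of its underside
- pan_a (a point): centre of the top of the round steel pan of balance_a: 66 mm across, top 42 mm above the desk, at x = +33 mm in the balance's frame. Close behind the balances, from about x = 0.60 m in the world, stand a tall oven (its door handle nearest) and a case: keep wrist and arm clear of them
- pan_b (a point): centre of the top of the round steel pan of balance_b: 66 mm across, top 42 mm above the desk, at x = +33 mm in the balance's frame. Close behind the balances, from about x = 0.60 m in the world, stand a tall oven (its door handle nearest) and a case: keep wrist and arm clear of them
- pan_c (a point): centre of the top of the round steel pan of balance_c: 66 mm across, top 42 mm above the desk, at x = +33 mm in the balance's frame. Close behind the balances, from about x = 0.60 m in the world, stand a tall oven (its door handle nearest) and a case: keep wrist and arm clear of them
There are look-alikes about, which are no part of the job. Leave any grey or turquoise look-alike of the weight_a alone.

How it is judged:
On the way, in this order (a step that is already met when the one before it is completed fails the run):
1. the hold key of the balance with the largest weight is pushed down (value of joint hold_a above 0.005 m), for 0.1 s.
2. the hold key of the balance with the middle-sized weight is pushed down (value of joint hold_b above 0.005 m), for 0.1 s.
3. the hold key of the balance with the smallest weight is pushed down (value of joint hold_c above 0.005 m), for 0.1 s.
At the end, for the whole second after the job is handed in: all three hold keys are down (more than 5 mm of their 12 mm), and each weight stands upright and still on its own pan (within 25 mm of the pan's centre) (value of joint each of hold_a, hold_b, hold_c above 0.005 m and horizontal distance between weight_a and pan_a below 0.025 m and horizontal distance between weight_b and pan_b below 0.025 m and horizontal distance between weight_c and pan_c below 0.025 m and angle between each of weight_a, weight_b, weight_c's own z axis and vertical below 0.1 rad and linear speed of each of weight_a, weight_b, weight_c below 0.02 m/s); the robot touches nothing.
It fails at once if a hold key is pushed down while that of a larger weight is still up ((value of joint hold_b above 0.002 m and value of joint hold_a below 0.005 m) or (value of joint hold_c above 0.002 m and value of joint hold_b below 0.005 m) or (value of joint hold_c above 0.002 m and value of joint hold_a below 0.005 m)).
It fails at once if a round zero key is pressed (value of joint any of zero_a, zero_b, zero_c above 0.0015 m).
It fails at once if a key or balance is struck or pushed with more than 25 N (contact force between any of the fingers, the arm and balance_a above 25 N or contact force between any of the fingers, the arm and balance_b above 25 N or contact force between any of the fingers, the arm and balance_c above 25 N).
It fails at once if a weight is shifted more than 10 mm, lifted or tipped (distance of any of weight_a, weight_b, weight_c from where it was at the start of the episode above 0.01 m or angle between any of weight_a, weight_b, weight_c's own z axis and vertical above 0.2 rad).
It fails at once if the dish, tape roll or jar is shifted more than 15 mm or tipped (distance of any of petri_dish, tape_roll, white_jar from where it was at the start of the episode above 0.015 m or angle between any of petri_dish, tape_roll, white_jar's own z axis and vertical above 0.2 rad).
It also fails if it takes over 58 s, if anything falls off the work surface, if the arm or the gripper's body presses on something with over 40 N, if the wrist force passes 120 N, or if a joint passes its speed limit or range.

## Robot

A 6-joint arm with a two-finger parallel gripper is mounted at the origin on a cart in front of the work surface, level with it; the furniture and walls round the work are solid. World frame = base frame: x ahead of the robot, y to its left, z up, the work surface at z = 0. Lengths are in m, angles in rad, forces in N, time in s.
With the tool pointing down it reaches from about 0.35 to 0.975 m from the base axis. Payload 4.9 kg.
Tool frame: the origin (TCP) lies at the very end of the fingers, on their centre line; the grasp point (between the pads) lies 19 mm behind it; z points along the fingers, y is the line along which they close (so a half turn about z gives the same grasp; the last joint's range is limited). The gripper opens to 85 mm and grips with 20 to 120 N. Pads are 22 mm wide; open, the fingers measure 114 mm over their backs; the gripper's body (76 mm by 85 mm) begins 54 mm behind the grasp point. The pads swing forward as they close: fully open they stand 13 mm farther back than shut.
Start: joints at [-1.426, 0.053, 1.613, -0, 1.476, -0.119], TCP at [0.163, -0.603, 0.231] pointing down, gripper open.
Joint ranges: [-3.01, 3.01], [-1.01, 2.22], [0.06, 2.58], [-1.02, 4.17], [0.09, 2.62], [-3.14, 3.14]. Speed limits (rad/s): [2.57, 2.57, 3.14, 3.14, 3.14, 3.14].

## Interface

Orientations are given as a unit quaternion [w, x, y, z].
In Python, from plant import state, optics, ticket, nets gives the robot as it stands. The module is installed in compiled form; this text tells all that it offers.
- The arm moves only by the shell command python3 -m inch 'ROWS' [OPENING]. ROWS is JSON, a list of rows, each an object of numbers: "dx", "dy", "dz": the shift along the tool's x, y, z as a fraction of full scale; "rx", "ry", "rz": the turn, a rotation vector about the tool's x, y, z as a fraction of full scale. In form: [{"dx": .., "dy": .., "dz": .., "rx": .., "ry": .., "rz": ..}, ...]. A call has 1 to 5 rows; each row is the pose to reach, as a shift and turn from the pose commanded when the call began, along the tool's axes at that moment; what a row does not reach only later rows make up. Full scale, the value 1, is 0.8 m for a shift and 1.5 rad for a turn. A row lasts 1/10 s, in which the tool goes at most 50 mm and 8.59 degrees, less where a joint would pass 70% of its speed; a pose out of reach is approached as far as the arm can. A call with a number of a shift or a turn outside -1 to 1 is refused whole. A call with a gripper value outside its range is refused whole. OPENING is the opening, from -1 (shut) to 1 (fully open), set as the call begins (- or left out, the last holds). The fingers move at their own pace and stop on an object; the grip force is fixed at half the most. Time passes only in rows, so rows that repeat a pose let the fingers close. It gives the time, the measured TCP pose, the force, the opening and the grip force at its end, in the units of the state.
- state(): the state, without advancing time (a new reading comes with each control period).
- optics.grab_frame(name): name is "scene" or "top" or "wrist"; returns the picture (384x512x3 uint8, red, green, blue); there is no depth.
- optics.camera_info(name): a dict with "fx", "fy", "cx", "cy" (pixels), "R" (3x3) and "t" (3): a world point X has camera coordinates R X + t. Camera axes: x right, y down, z forward; pixel columns grow to the right and rows downward; lengths in m; the calibration is good to about 2 mm. The wrist camera is an equidistant fisheye: a pixel r from the principal point sees the ray r / f radians off the axis. A picture is of the moment at which its call begins: read the wrist's pose just before it. camera_info takes no time and is no camera call; for the wrist camera it gives the pose at the moment of the call.
- ticket.job_done(): hands the job in; it is judged then, once.
Trained networks look in the newest picture that a camera, given by its name, has taken for a name from the list of things; names that differ only in an ending like _2 or _b are one class to them, and where a whole thing is asked for, a point or a joint stands for the part that bears it (a point fixed in the world has none). Each returns a list of dicts, best first, with "confidence" (0 to 1); they miss things now and then, are a little off and sometimes report something else, mostly with a low value. They report only what shows in the picture. A call takes as long as a camera call. They do not tell look-alikes from the thing itself.
- nets.boxes_of(camera, name): "bbox" ([centre column, centre row, width, height] in pixels, round what is visible of it).
- nets.outline_of(camera, name): "pixels" (384x512 bool, what is visible of it) and "bbox" ([centre column, centre row, width, height] in pixels, round what is visible of it).
The state is a dict: "time": time; "joint_pos": joint angles; "joint_vel": joint speeds; "joint_efforts": joint torques, N m; "tool_pos": TCP position; "tool_rot": TCP orientation; "contact_force": force on the tool from outside, world axes, zero at the start; "ft_torque": the same for the moment, N m; "gripper_width": opening from 0.0 (shut) to 1.0 (fully open); "grasp_force": force on a finger pad.
Only numpy, scipy, OpenCV 4.12 (cv2) and the standard library are available. Lean on these libraries where they do the work, as an engineer would, in place of code of your own. Each camera call takes 0.05 s, during which the arm holds its last target. There are 200 camera calls.

## Working session

There is one attempt and no reset: what is moved stays moved. The work goes in short steps, Python scripts to look and compute and a shell command to move; the robot and the scene stay as the last step left them, time stands still between calls to the robot, and variables do not carry over. Pictures are saved under pics/ and viewed, at most 10 in all, crops included, and the job is handed in when it is done.

```bash
mkdir -p pics
python3 - <<'E'
from plant import state, optics, nets
import cv2
s=state(); print(s['time'],s['tool_pos'],s['tool_rot'],s['gripper_width'])
for c in ('top','scene'):
    im=optics.grab_frame(c); cv2.imwrite(f'pics/{c}0.png',cv2.resize(im[:,:,::-1],(800,600),interpolation=cv2.INTER_CUBIC))
    for n in ('balance_a','hold_a_top','weight_a','zero_a_top'):
        print(c,n,[([round(float(x)) for x in b['bbox']],round(b['confidence'],2)) for b in nets.boxes_of(c,n)])
E
```

```text
0.0 [ 0.16287109 -0.60275412  0.23005684] [-1.04092173e-03  9.91315328e-01  1.31502228e-01 -5.70005279e-06] 1.0009421279054398
top balance_a [([334, 189, 34, 42], 0.96), ([250, 187, 46, 47], 0.85), ([174, 183, 40, 46], 0.78), ([122, 201, 19, 16], 0.26)]
top hold_a_top [([254, 200, 15, 10], 0.39)]
top weight_a [([210, 198, 14, 11], 0.61), ([213, 174, 9, 18], 0.51), ([331, 178, 8, 9], 0.37)]
top zero_a_top [([335, 188, 36, 42], 0.44)]
scene balance_a [([252, 205, 53, 45], 0.83), ([180, 247, 59, 56], 0.75), ([312, 167, 43, 36], 0.67)]
scene hold_a_top [([267, 207, 14, 4], 0.67), ([176, 231, 7, 6], 0.52)]
scene weight_a [([174, 231, 12, 10], 0.53), ([306, 154, 7, 12], 0.48), ([247, 187, 8, 15], 0.44)]
scene zero_a_top []
```

View pics/top0.png

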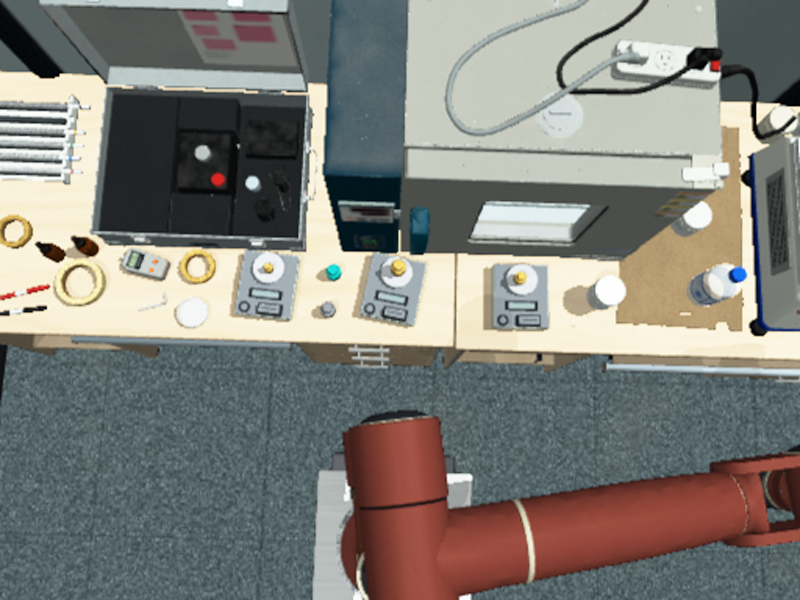

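View pics/scene0.png

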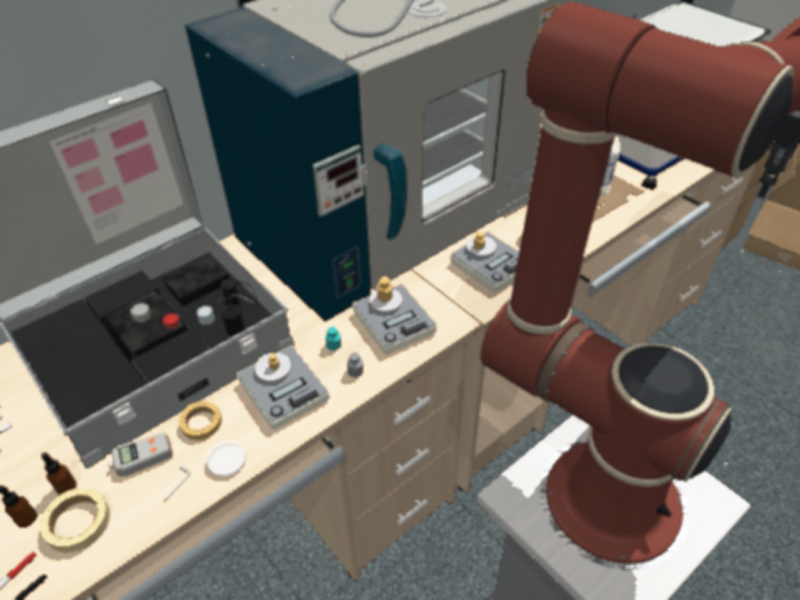

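Top view (800x600 scale): balances at about (268,285), (393,288) and (520,297), each with a brass weight on its pan. The grey (328,310) and turquoise (333,272) look-alikes stand on the desk, the jar is at (606,292), the dish at (192,313) and the tape at (197,266). The candidates are the brass weights at (268,268), (399,268) and (519,279). The middle one looks largest and the left one smallest, so I'll confirm that in an enlarged crop and measure.

```bash
cat > h.py <<'E'
import numpy as np
from plant import state, optics, nets
def ray_plane(cam,u,v,z,info=None):
    c=info or optics.camera_info(cam); R=np.array(c['R']);t=np.array(c['t'])
    x=(u-c['cx'])/c['fx'];y=(v-c['cy'])/c['fy']
    if cam=='wrist':
        r=np.hypot(x,y); k=np.sin(r)/r if r>1e-9 else 1; d=np.array([x*k,y*k,np.cos(r)])
    else: d=np.array([x,y,1.])
    d=R.T@d; o=-R.T@t
    return o+d*(z-o[2])/d[2]
E
python3 - <<'E'
from h import *
import cv2
a=cv2.imread('pics/top0.png'); b=cv2.imread('pics/scene0.png')
top=optics.grab_frame('top')[:,:,::-1]; sc=optics.grab_frame('scene')[:,:,::-1]
c1=cv2.resize(top[150:215,145:361],(800,241),interpolation=cv2.INTER_CUBIC)
c2=cv2.resize(sc[140:275,150:340],(480,341),interpolation=cv2.INTER_CUBIC)
o=np.zeros((590,800,3),np.uint8); o[:241]=c1; o[245:586,:480]=c2
cv2.imwrite('pics/crop.png',o)
for u,v in ((268,285),(393,288),(520,297)): print(ray_plane('top',u*.64,v*.64,.03).round(3))
hsv=cv2.cvtColor(top,cv2.COLOR_BGR2HSV); m=cv2.inRange(hsv,(12,110,90),(30,255,255))
n,l,st,ce=cv2.connectedComponentsWithStats(m)
for s,c in zip(st[1:],ce[1:]):
    if s[4]>4 and 150<c[0]<350 and 150<c[1]<215: print(s,c.round(1))
E
```

```text
[0.525 0.279 0.03 ]
[0.528 0.015 0.03 ]
[ 0.518 -0.255  0.03 ]
[250 167   9   9  68] [254.4 170.9]
[169 169   6   6  24] [171.4 171.1]
[329 174   8   8  46] [332.5 177.6]
```

View pics/crop.png

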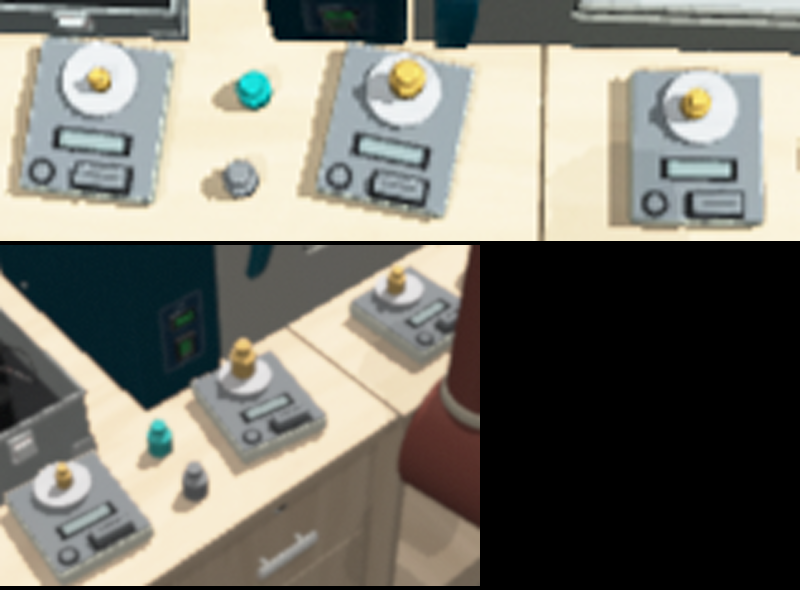

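The crop confirms it. Brass blob widths are about 31 mm (middle), 25 mm (right) and 18 mm (left), so a is the middle balance, b the right and c the left. The grey and turquoise look-alikes are on the desk. Bar keys in the crop are at (399,190), (716,204) and (102,177); round keys at (339,176), (655,203) and (41,171).

```bash
cat >> h.py <<'E'
from scipy.spatial.transform import Rotation as Ro
def togo(p):
    s=state(); q=s['tool_rot']; r=Ro.from_quat([q[1],q[2],q[3],q[0]])
    return (r.inv().apply(np.array(p)-s['tool_pos'])/.8).round(4)
E
python3 - <<'E'
from h import *
f=216/800
for n,h,z,w in (('a',(399,190),(339,176),(254.4,170.9)),('b',(716,204),(655,203),(332.5,177.6)),('c',(102,177),(41,171),(171.4,171.1))):
    H=ray_plane('top',145+h[0]*f,150+h[1]*f,.046); Z=ray_plane('top',145+z[0]*f,150+z[1]*f,.034)
    W=ray_plane('top',*w,.075)
    d=Z-H; print(n,H.round(4),Z.round(4),W.round(3),'dist',np.hypot(*d[:2]).round(4),'yaw deg',np.degrees(np.arctan2(-d[0],d[1])).round(1))
    print(togo([H[0]-.0,H[1],.2]))
s=state();q=s['tool_rot'];print(Ro.from_quat([q[1],q[2],q[3],q[0]]).as_matrix().round(3))
E
```

```text
a [0.4686 0.0096 0.046 ] [0.4812 0.0631 0.034 ] [0.564 0.008 0.075] dist 0.055 yaw deg -13.3
[ 0.5686 -0.6402  0.0391]
b [ 0.4654 -0.2706  0.046 ] [ 0.4663 -0.2183  0.034 ] [ 0.55  -0.246  0.075] dist 0.0523 yaw deg -1.0
[ 0.4734 -0.303   0.0392]
c [0.4715 0.2704 0.046 ] [0.4769 0.3262 0.034 ] [0.554 0.275 0.075] dist 0.0561 yaw deg -5.6
[ 0.6571 -0.9539  0.0391]
[[ 0.965  0.261 -0.   ]
 [ 0.261 -0.965 -0.   ]
 [-0.     0.    -1.   ]]
```

```bash
python3 -m inch '[{"dx":0.041,"dy":-0.047},{"dx":0.082,"dy":-0.093},{"dx":0.123,"dy":-0.14},{"dx":0.164,"dy":-0.186},{"dx":0.206,"dy":-0.233}]' -1
python3 -m inch '[{"dx":0.041,"dy":-0.047},{"dx":0.082,"dy":-0.093},{"dx":0.123,"dy":-0.14},{"dx":0.164,"dy":-0.186},{"dx":0.206,"dy":-0.233}]'
python3 -c "
from h import *
print(togo([.45,.0096,.2]))"
```

```text
[ 0.5462 -0.6462  0.0392]validation failed for argument at $[0]...
validation failed for argument at $[0]...
```

```bash
python3 -m inch '[{"dx":0.041,"dy":-0.047,"dz":0,"rx":0,"ry":0,"rz":0},{"dx":0.082,"dy":-0.093,"dz":0,"rx":0,"ry":0,"rz":0},{"dx":0.123,"dy":-0.14,"dz":0,"rx":0,"ry":0,"rz":0},{"dx":0.164,"dy":-0.186,"dz":0,"rx":0,"ry":0,"rz":0},{"dx":0.206,"dy":-0.233,"dz":0,"rx":0,"ry":0,"rz":0}]' -1
```

```text
time: 1.1
tool_pos: [0.2737, -0.3791, 0.2314]
tool_rot: [0.0, 0.991, 0.131, 0.0]
contact_force: [1.5, -0.1, 0.3]
gripper_width: 0.144
grasp_force: 0.0
```

```bash
python3 -m inch '[{"dx":0.041,"dy":-0.047,"dz":0,"rx":0,"ry":0,"rz":0},{"dx":0.082,"dy":-0.093,"dz":0,"rx":0,"ry":0,"rz":0},{"dx":0.123,"dy":-0.14,"dz":0,"rx":0,"ry":0,"rz":0},{"dx":0.164,"dy":-0.186,"dz":0,"rx":0,"ry":0,"rz":0},{"dx":0.206,"dy":-0.233,"dz":0,"rx":0,"ry":0,"rz":0}]'
python3 -c "
from h import *
print(togo([.43,.0096,.2]))"
```

```text
time: 1.6
tool_pos: [0.3841, -0.1565, 0.2318]
tool_rot: [0.001, 0.991, 0.131, 0.001]
contact_force: [-0.4, -1.0, 0.6]
gripper_width: -0.0
grasp_force: 0.0
[ 0.1094 -0.1856  0.0396]
```

```bash
python3 -m inch '[{"dx":0.03,"dy":-0.05,"dz":0.01,"rx":0,"ry":0,"rz":0.09},{"dx":0.06,"dy":-0.1,"dz":0.02,"rx":0,"ry":0,"rz":0.18},{"dx":0.09,"dy":-0.15,"dz":0.03,"rx":0,"ry":0,"rz":0.27},{"dx":0.11,"dy":-0.186,"dz":0.04,"rx":0,"ry":0,"rz":0.3},{"dx":0.11,"dy":-0.186,"dz":0.04,"rx":0,"ry":0,"rz":0.3}]'
python3 - <<'E'
from h import *
import cv2
im=optics.grab_frame('wrist'); cv2.imwrite('pics/w0.png',cv2.resize(im[:,:,::-1],(800,600)))
s=state();print(s['tool_pos'],s['contact_force'],s['joint_pos'])
E
```

```text
time: 2.1
tool_pos: [0.4293, 0.013, 0.1979]
tool_rot: [-0.001, 0.996, -0.09, -0.001]
contact_force: [0.4, -0.6, 0.3]
gripper_width: -0.004
grasp_force: 0.0
[0.42937302 0.01104992 0.19847331] [-0.13396345 -0.96367812 -0.60187625] [-1.48072284e-01 -4.24820263e-01  2.08293885e+00  2.69955745e-04
  1.48505543e+00  1.60294414e+00]
```

View pics/w0.png

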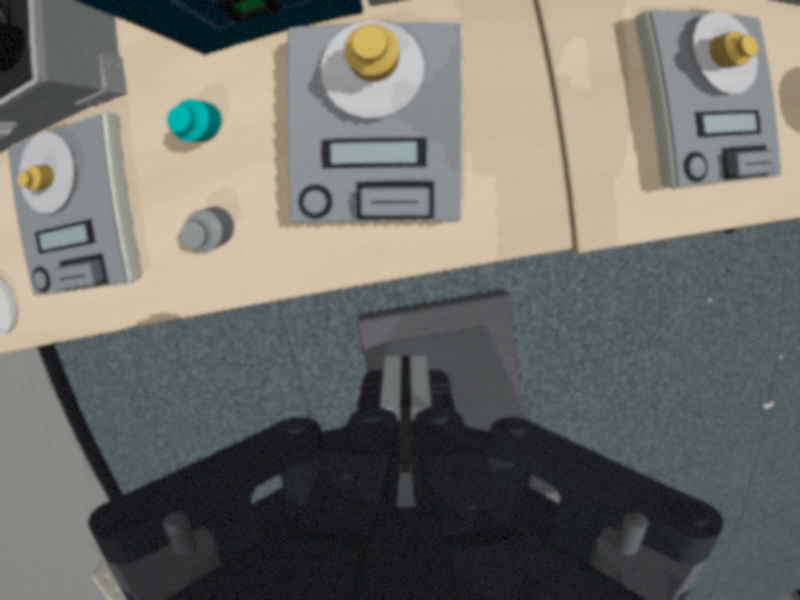

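The wrist view shows all three balances (800x600 scale). Bar caps are at a (396,201), b (753,161) and c (81,272). Round keys are at (316,201), (696,166) and (41,279).

Run:
```python
from h import *
for n,h,z in (('a',(396,201),(316,201)),('b',(753,161),(696,166)),('c',(81,272),(41,279))):
    H=ray_plane('wrist',h[0]*.64,h[1]*.64,.046); Z=ray_plane('wrist',z[0]*.64,z[1]*.64,.034)
    d=Z-H; print(n,H.round(4),Z.round(4),'dist',np.hypot(*d[:2]).round(4),'yaw',np.degrees(np.arctan2(-d[0],d[1])).round(1))
    print(togo([H[0],H[1],.06]))
```

```text
a [0.4753 0.0084 0.046 ] [0.4846 0.0611 0.034 ] dist 0.0535 yaw -10.0
[ 0.0574 -0.007   0.173 ]
b [ 0.471 -0.268  0.046] [ 0.4697 -0.2173  0.034 ] dist 0.0508 yaw 1.4
[0.114  0.3339 0.1728]
c [0.4772 0.2595 0.046 ] [0.4805 0.3213 0.034 ] dist 0.0619 yaw -3.0
[ 0.0035 -0.3162  0.1732]
```

```bash
python3 -m inch '[{"dx":0.03,"dy":-0.003,"dz":0.03,"rx":0,"ry":0,"rz":0},{"dx":0.055,"dy":-0.006,"dz":0.08,"rx":0,"ry":0,"rz":0},{"dx":0.055,"dy":-0.006,"dz":0.13,"rx":0,"ry":0,"rz":0},{"dx":0.055,"dy":-0.006,"dz":0.165,"rx":0,"ry":0,"rz":0},{"dx":0.055,"dy":-0.006,"dz":0.165,"rx":0,"ry":0,"rz":0}]'
python3 - <<'E'
from h import *
import cv2
im=optics.grab_frame('wrist'); cv2.imwrite('pics/w1.png',cv2.resize(im[60:320,100:420,::-1],(640,520)))
s=state();print(s['tool_pos'],s['contact_force'])
E
```

```text
time: 2.65
tool_pos: [0.4702, 0.0042, 0.0629]
tool_rot: [-0.0, 0.996, -0.094, -0.005]
contact_force: [-0.2, -0.4, 0.2]
gripper_width: 0.001
grasp_force: 0.0
[0.47229737 0.0040162  0.06580081] [ 0.91630594 -0.69328966  0.99031424]
```

View pics/w1.png

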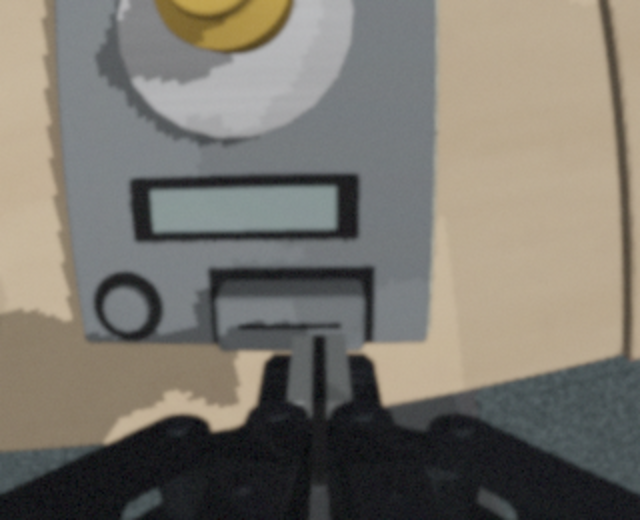

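The tip is just above and in front of the bar key. The cap's top face spans about (219-367, 297-350) in the crop, with its line mark at (293,325).

Run:
```python
from h import *
for p in ((293,324),(293,297),(293,349),(219,324),(367,324)): print(ray_plane('wrist',100+p[0]/2,60+p[1]/2,.046).round(4))
H=ray_plane('wrist',246.5,222,.046); print(state()['tool_pos'],togo([H[0],H[1],.05]))
```

```text
[0.4766 0.0108 0.046 ]
[0.485  0.0091 0.046 ]
[0.4686 0.0125 0.046 ]
[0.4806 0.0326 0.046 ]
[ 0.4725 -0.0106  0.046 ]
[0.47229737 0.0040162  0.06580081] [ 0.0038 -0.0094  0.0197]
```

```bash
python3 -m inch '[{"dx":0.005,"dy":-0.008,"dz":0.01,"rx":0,"ry":0,"rz":0},{"dx":0.005,"dy":-0.008,"dz":0.016,"rx":0,"ry":0,"rz":0},{"dx":0.005,"dy":-0.008,"dz":0.02,"rx":0,"ry":0,"rz":0},{"dx":0.005,"dy":-0.008,"dz":0.023,"rx":0,"ry":0,"rz":0},{"dx":0.005,"dy":-0.008,"dz":0.025,"rx":0,"ry":0,"rz":0}]'
```

```text
time: 3.2
tool_pos: [0.4792, 0.0104, 0.0475]
tool_rot: [0.0, 0.996, -0.093, 0.0]
contact_force: [1.3, -0.3, -0.2]
gripper_width: -0.002
grasp_force: 0.0
```

```bash
python3 -m inch '[{"dx":0,"dy":0,"dz":0.0025,"rx":0,"ry":0,"rz":0},{"dx":0,"dy":0,"dz":0.005,"rx":0,"ry":0,"rz":0},{"dx":0,"dy":0,"dz":0.0075,"rx":0,"ry":0,"rz":0},{"dx":0,"dy":0,"dz":0.01,"rx":0,"ry":0,"rz":0},{"dx":0,"dy":0,"dz":0.01,"rx":0,"ry":0,"rz":0}]'
```

```text
time: 3.7
tool_pos: [0.4792, 0.0104, 0.0392]
tool_rot: [-0.0, 0.996, -0.093, 0.0]
contact_force: [-0.1, -0.1, 0.2]
gripper_width: 0.0
grasp_force: 0.2
```

```bash
python3 -m inch '[{"dx":0,"dy":0,"dz":0.002,"rx":0,"ry":0,"rz":0}]'
python3 - <<'E'
from h import *
import cv2
im=optics.grab_frame('wrist'); cv2.imwrite('pics/w2.png',cv2.resize(im[60:320,100:420,::-1],(640,520)))
s=state();print(s['tool_pos'],s['contact_force'])
E
```

```text
time: 3.8
tool_pos: [0.4792, 0.0104, 0.0379]
tool_rot: [-0.0, 0.996, -0.093, 0.0]
contact_force: [-0.3, 0.3, 2.5]
gripper_width: 0.002
grasp_force: 1.5
[0.47914528 0.01044193 0.03761409] [-0.51071221  0.7452325   2.63279097]
```

View pics/w2.png

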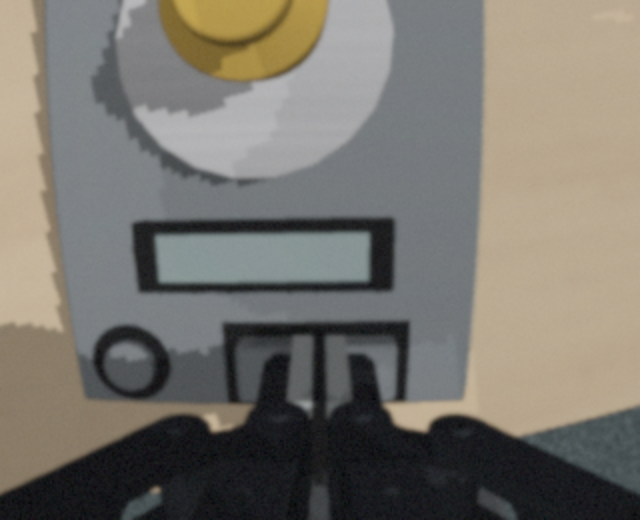

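```bash
python3 -m inch '[{"dx":0,"dy":0,"dz":0.001,"rx":0,"ry":0,"rz":0},{"dx":0,"dy":0,"dz":0.001,"rx":0,"ry":0,"rz":0},{"dx":-0.005,"dy":0.008,"dz":-0.036,"rx":0,"ry":0,"rz":0},{"dx":-0.005,"dy":0.008,"dz":-0.036,"rx":0,"ry":0,"rz":0}]'
python3 - <<'E'
from h import *
import cv2
im=optics.grab_frame('wrist'); cv2.imwrite('pics/w3.png',cv2.resize(im[60:320,100:420,::-1],(640,520)))
s=state();print(s['tool_pos'],s['contact_force'])
E
```

```text
time: 4.25
tool_pos: [0.4757, 0.0043, 0.0692]
tool_rot: [0.0, 0.996, -0.093, 0.003]
contact_force: [1.3, -0.3, 0.8]
gripper_width: -0.004
grasp_force: 0.0
[0.4750127  0.00458391 0.06785825] [-0.56196177 -0.22695711  0.03845781]
```

View pics/w3.png

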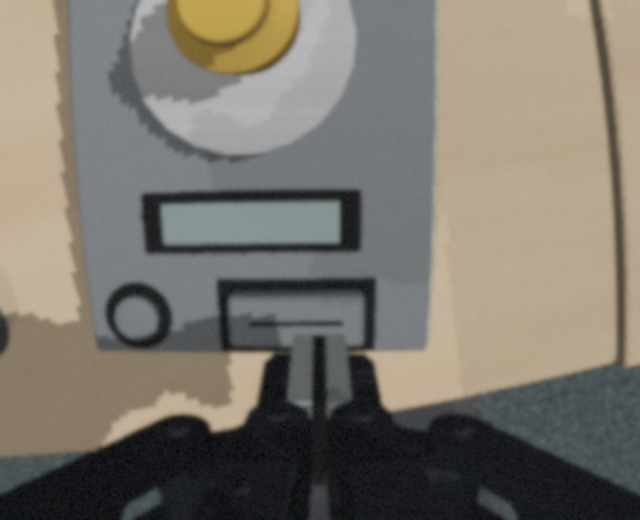

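Key a is clearly down: the cap looks narrower and its side walls are gone. Next is b, at about (0.473,-0.269).

Run:
```python
from h import *
print(togo([.465,-.269,.13]),togo([.465,-.269,.068]))
```

```text
[ 0.0514  0.3384 -0.0775] [ 0.0511  0.3384 -0.    ]
```

```bash
python3 -m inch '[{"dx":0.0,"dy":0.02,"dz":-0.05,"rx":0,"ry":0,"rz":0},{"dx":0.01,"dy":0.07,"dz":-0.078,"rx":0,"ry":0,"rz":-0.04},{"dx":0.02,"dy":0.13,"dz":-0.078,"rx":0,"ry":0,"rz":-0.08},{"dx":0.03,"dy":0.19,"dz":-0.078,"rx":0,"ry":0,"rz":-0.125},{"dx":0.038,"dy":0.25,"dz":-0.078,"rx":0,"ry":0,"rz":-0.125}]'
python3 - <<'E'
from h import *
print(togo([.465,-.269,.068]))
E
```

```text
time: 4.8
tool_pos: [0.4662, -0.1987, 0.128]
tool_rot: [-0.0, 1.0, 0.001, -0.0]
contact_force: [0.7, 1.1, 0.0]
gripper_width: 0.0
grasp_force: 0.0
[-0.0017  0.0879  0.0749]
```

```bash
python3 -m inch '[{"dx":0,"dy":0.05,"dz":0.01,"rx":0,"ry":0,"rz":0},{"dx":0,"dy":0.088,"dz":0.03,"rx":0,"ry":0,"rz":0},{"dx":0,"dy":0.088,"dz":0.06,"rx":0,"ry":0,"rz":0},{"dx":0,"dy":0.088,"dz":0.075,"rx":0,"ry":0,"rz":0},{"dx":0,"dy":0.088,"dz":0.075,"rx":0,"ry":0,"rz":0}]'
python3 - <<'E'
from h import *
import cv2
im=optics.grab_frame('wrist'); cv2.imwrite('pics/w4.png',cv2.resize(im[60:320,100:420,::-1],(640,520)))
s=state();print(s['tool_pos'],s['contact_force'])
E
```

```text
time: 5.3
tool_pos: [0.4647, -0.2658, 0.0653]
tool_rot: [-0.002, 1.0, 0.001, -0.003]
contact_force: [0.3, 0.4, 0.1]
gripper_width: 0.004
grasp_force: 0.0
[ 0.46582873 -0.2663582   0.06713351] [ 0.83753131 -0.14329515  0.44996123]
```

View pics/w4.png

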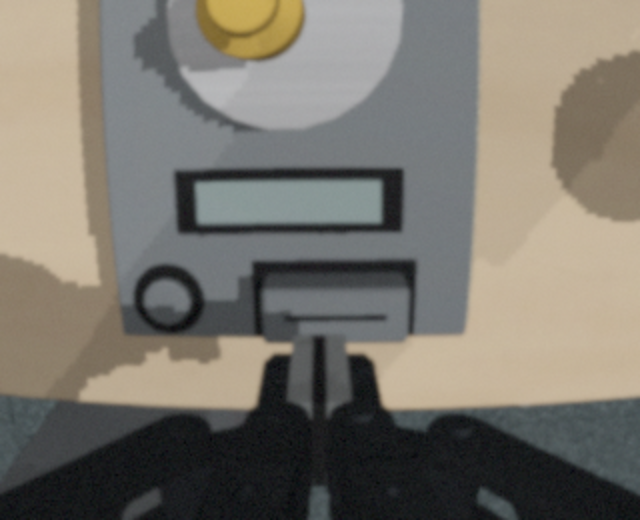

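Above b: the cap's top face spans about (262-410, 290-341) with centre (336,316). The round key is well clear at (169,299).

Run:
```python
from h import *
H=ray_plane('wrist',100+336/2,60+316/2,.046); print(H.round(4),state()['tool_pos'],togo([H[0],H[1],.0475]))
```

```text
[ 0.4709 -0.2713  0.046 ] [ 0.46582873 -0.2663582   0.06713351] [0.0064 0.0062 0.0245]
```

```bash
python3 -m inch '[{"dx":0.007,"dy":0.006,"dz":0.01,"rx":0,"ry":0,"rz":0},{"dx":0.007,"dy":0.006,"dz":0.016,"rx":0,"ry":0,"rz":0},{"dx":0.007,"dy":0.006,"dz":0.02,"rx":0,"ry":0,"rz":0},{"dx":0.007,"dy":0.006,"dz":0.023,"rx":0,"ry":0,"rz":0},{"dx":0.007,"dy":0.006,"dz":0.0245,"rx":0,"ry":0,"rz":0}]'
python3 -m inch '[{"dx":0,"dy":0,"dz":0.0025,"rx":0,"ry":0,"rz":0},{"dx":0,"dy":0,"dz":0.005,"rx":0,"ry":0,"rz":0},{"dx":0,"dy":0,"dz":0.0075,"rx":0,"ry":0,"rz":0},{"dx":0,"dy":0,"dz":0.01,"rx":0,"ry":0,"rz":0}]'
```

```text
time: 5.85
tool_pos: [0.4724, -0.2723, 0.0492]
tool_rot: [-0.0, 1.0, 0.001, -0.0]
contact_force: [0.0, -0.4, -0.2]
gripper_width: -0.003
grasp_force: 0.0
time: 6.25
tool_pos: [0.4725, -0.2726, 0.0416]
tool_rot: [0.0, 1.0, 0.001, 0.0]
contact_force: [-1.6, 0.4, 3.5]
gripper_width: -0.0
grasp_force: 1.5
```

Now down to about 0.0365, then retract and look.

```bash
python3 -m inch '[{"dx":0,"dy":0,"dz":0.002,"rx":0,"ry":0,"rz":0},{"dx":0,"dy":0,"dz":0.004,"rx":0,"ry":0,"rz":0},{"dx":0,"dy":0,"dz":0.0055,"rx":0,"ry":0,"rz":0},{"dx":0,"dy":0,"dz":0.0055,"rx":0,"ry":0,"rz":0}]'
python3 -m inch '[{"dx":-0.007,"dy":-0.006,"dz":-0.038,"rx":0,"ry":0,"rz":0},{"dx":-0.007,"dy":-0.006,"dz":-0.038,"rx":0,"ry":0,"rz":0}]'
python3 - <<'E'
from h import *
import cv2
im=optics.grab_frame('wrist'); cv2.imwrite('pics/w5.png',cv2.resize(im[60:320,100:420,::-1],(640,520)))
print(togo([.465,.0,.13]))
E
```

```text
time: 6.65
tool_pos: [0.4725, -0.2726, 0.0368]
tool_rot: [0.0, 1.0, 0.001, 0.0]
contact_force: [0.5, 0.1, 0.7]
gripper_width: 0.004
grasp_force: 0.5
time: 6.85
tool_pos: [0.4683, -0.2688, 0.0702]
tool_rot: [0.002, 1.0, 0.001, 0.002]
contact_force: [1.1, -1.0, 1.0]
gripper_width: -0.004
grasp_force: 0.0
[-0.0029 -0.3354 -0.0773]
```

View pics/w5.png

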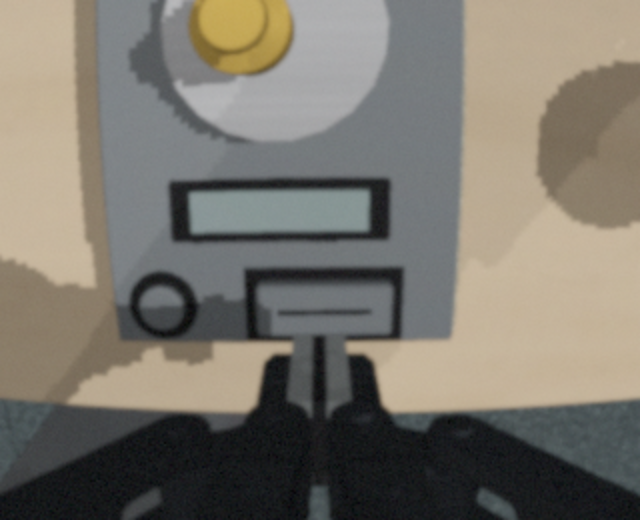

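Key b is down: its cap is flush-looking and narrower, as a's was. On to c, at about (0.478,0.268).

```bash
python3 -m inch '[{"dx":0,"dy":-0.02,"dz":-0.05,"rx":0,"ry":0,"rz":0},{"dx":0,"dy":-0.07,"dz":-0.078,"rx":0,"ry":0,"rz":0},{"dx":0,"dy":-0.13,"dz":-0.078,"rx":0,"ry":0,"rz":0},{"dx":0,"dy":-0.19,"dz":-0.078,"rx":0,"ry":0,"rz":0},{"dx":0,"dy":-0.25,"dz":-0.078,"rx":0,"ry":0,"rz":0}]'
python3 -m inch '[{"dx":0,"dy":-0.06,"dz":0,"rx":0,"ry":0,"rz":0},{"dx":0,"dy":-0.12,"dz":0,"rx":0,"ry":0,"rz":0},{"dx":0,"dy":-0.18,"dz":0,"rx":0,"ry":0,"rz":0.0},{"dx":0,"dy":-0.24,"dz":0,"rx":0,"ry":0,"rz":0.05},{"dx":0,"dy":-0.3,"dz":0,"rx":0,"ry":0,"rz":0.05}]'
python3 - <<'E'
from h import *
print(togo([.47,.267,.068]))
E
```

```text
time: 7.4
tool_pos: [0.466, -0.066, 0.1288]
tool_rot: [-0.0, 1.0, 0.0, -0.0]
contact_force: [0.8, -0.3, -0.4]
gripper_width: -0.0
grasp_force: 0.0
time: 7.9
tool_pos: [0.4655, 0.1742, 0.1285]
tool_rot: [0.0, 0.999, -0.037, -0.0]
contact_force: [-0.2, -0.6, 0.1]
gripper_width: 0.002
grasp_force: 0.0
[-0.003  -0.1162  0.0756]
```

```bash
python3 -m inch '[{"dx":0,"dy":-0.05,"dz":0,"rx":0,"ry":0,"rz":0},{"dx":-0.003,"dy":-0.1,"dz":0.01,"rx":0,"ry":0,"rz":0},{"dx":-0.003,"dy":-0.116,"dz":0.04,"rx":0,"ry":0,"rz":0},{"dx":-0.003,"dy":-0.116,"dz":0.075,"rx":0,"ry":0,"rz":0},{"dx":-0.003,"dy":-0.116,"dz":0.075,"rx":0,"ry":0,"rz":0}]'
python3 - <<'E'
from h import *
import cv2
im=optics.grab_frame('wrist'); cv2.imwrite('pics/w6.png',cv2.resize(im[60:320,100:420,::-1],(640,520)))
s=state();print(s['tool_pos'],s['contact_force'])
E
```

```text
time: 8.4
tool_pos: [0.4667, 0.2641, 0.064]
tool_rot: [0.002, 0.999, -0.036, -0.005]
contact_force: [-1.6, 0.3, 0.2]
gripper_width: 0.001
grasp_force: 0.0
[0.46826029 0.26427274 0.06643545] [ 0.09851754  0.14141739 -0.28600837]
```

View pics/w6.png

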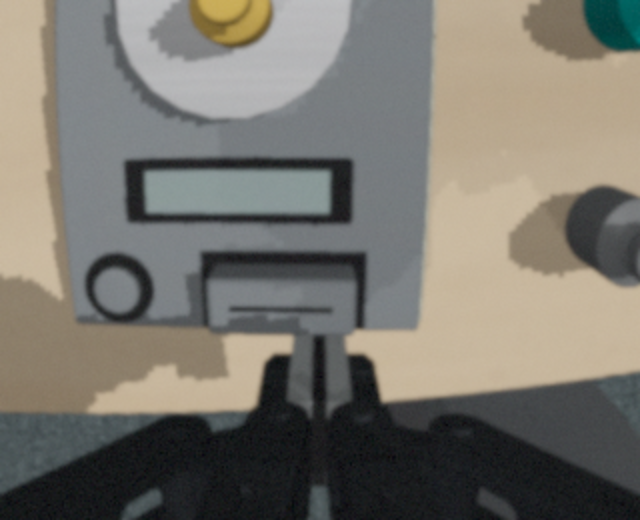

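Above c: the cap's top face spans about (208-357, 281-333) with centre (282,308). The round key is at (119,287).

Run:
```python
from h import *
H=ray_plane('wrist',100+282/2,60+308/2,.046); print(H.round(4),state()['tool_pos'],togo([H[0],H[1],.0475]))
```

```text
[0.4768 0.2744 0.046 ] [0.46826029 0.26427274 0.06643545] [ 0.0099 -0.0135  0.0236]
```

```bash
python3 -m inch '[{"dx":0.01,"dy":-0.0135,"dz":0.006,"rx":0,"ry":0,"rz":0},{"dx":0.01,"dy":-0.0135,"dz":0.012,"rx":0,"ry":0,"rz":0},{"dx":0.01,"dy":-0.0135,"dz":0.018,"rx":0,"ry":0,"rz":0},{"dx":0.01,"dy":-0.0135,"dz":0.022,"rx":0,"ry":0,"rz":0},{"dx":0.01,"dy":-0.0135,"dz":0.0235,"rx":0,"ry":0,"rz":0}]'
python3 -m inch '[{"dx":0,"dy":0,"dz":0.0025,"rx":0,"ry":0,"rz":0},{"dx":0,"dy":0,"dz":0.005,"rx":0,"ry":0,"rz":0},{"dx":0,"dy":0,"dz":0.0075,"rx":0,"ry":0,"rz":0},{"dx":0,"dy":0,"dz":0.01,"rx":0,"ry":0,"rz":0}]'
```

```text
time: 8.95
tool_pos: [0.4791, 0.2748, 0.0506]
tool_rot: [0.0, 0.999, -0.037, -0.0]
contact_force: [-0.4, -0.0, -0.2]
gripper_width: -0.001
grasp_force: 0.0
time: 9.35
tool_pos: [0.4795, 0.2752, 0.0432]
tool_rot: [0.0, 0.999, -0.037, -0.0]
contact_force: [-0.7, -0.3, 2.6]
gripper_width: 0.002
grasp_force: 1.5
```

```bash
python3 -m inch '[{"dx":0,"dy":0,"dz":0.002,"rx":0,"ry":0,"rz":0},{"dx":0,"dy":0,"dz":0.004,"rx":0,"ry":0,"rz":0},{"dx":0,"dy":0,"dz":0.006,"rx":0,"ry":0,"rz":0},{"dx":0,"dy":0,"dz":0.007,"rx":0,"ry":0,"rz":0},{"dx":0,"dy":0,"dz":0.007,"rx":0,"ry":0,"rz":0}]'
```

```text
time: 9.85
tool_pos: [0.4795, 0.2752, 0.0371]
tool_rot: [-0.0, 0.999, -0.037, 0.0]
contact_force: [-0.3, -0.8, 0.3]
gripper_width: 0.002
grasp_force: 0.6
```

```bash
python3 -m inch '[{"dx":0,"dy":0,"dz":-0.04,"rx":0,"ry":0,"rz":0},{"dx":0,"dy":0,"dz":-0.1,"rx":0,"ry":0,"rz":0},{"dx":-0.03,"dy":0,"dz":-0.15,"rx":0,"ry":0,"rz":0},{"dx":-0.03,"dy":0,"dz":-0.15,"rx":0,"ry":0,"rz":0},{"dx":-0.03,"dy":0,"dz":-0.15,"rx":0,"ry":0,"rz":0}]'
python3 - <<'E'
from h import *
import cv2
from plant import ticket
im=optics.grab_frame('wrist')[:,:,::-1]
hsv=cv2.cvtColor(im,cv2.COLOR_BGR2HSV); m=cv2.inRange(hsv,(12,140,90),(30,255,255))
n,l,st,ce=cv2.connectedComponentsWithStats(m)
for s,c in zip(st[1:],ce[1:]):
    if s[4]>60: print(s[4],ray_plane('wrist',*c,.065).round(3))
print(state()['contact_force'], ticket.job_done())
E
```

```text
time: 10.35
tool_pos: [0.456, 0.2775, 0.1585]
tool_rot: [-0.001, 0.999, -0.037, 0.001]
contact_force: [-0.4, 0.4, 0.4]
gripper_width: -0.001
grasp_force: 0.0
1117 [0.556 0.396 0.065]
298 [0.557 0.278 0.065]
271 [0.57  0.024 0.065]
the job is handed in; nothing more can be done
[ 0.95711637 -0.36770324 -0.02713157] None
```

I pressed the three hold keys about 9 mm down in order (largest in the middle, then right, then left) and handed the job in at about 10.4 s; pictures confirm the first two are down, while the third rests on tip depth and contact force, no verdict came back, and I did not re-check the right-hand weight or the bystanders.

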